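Seat a bridge blank in the carving fixture and turn the hold-down across it

TASK

Swing the wooden hold-down lever fully back so that it lies along the side of the carving fixture, then slide the round-nosed maple blank along the deck, nose first, into the round-ended pocket until it has dropped in and lies flat on the pocket floor, its top level with the pocket's rim. Then turn the lever squarely across the blank, at right angles to the fixture's length, and let go. Leave the offcut, the plane and the mug where they are.

Things in the scene. Friction and masses are not known exactly. Their poses are not given: they have to be found in the camera images.
- fixture: Fixed plywood carving fixture, local x -345 to +100 mm, y -98 to +115. Origin at bench level below the pocket's centre; +x runs along it from the open deck into the pocket. Deck 18 mm above the bench, from x = -345 to a step down at x = -60, where the pocket begins, its floor 12 above the bench. Brown rim round the pocket, 18 thick, its top 28 above the bench, open to the deck.
- pocket (a point): Centre of the pocket's floor (fixture x 0, y 0, z 12 mm), axes as the fixture's. The pocket is 105 wide (y +-52.5), from the step at x = -60 to a half-round end of radius 52.5 about x = +7.5 (far wall at x = +60). A rightly seated blank has its origin here, x axes parallel, with 2.5 mm play all round.
- mouth (a point): Middle of the way in from the deck (fixture x -80, y 0, z 18 mm): here the rim's straight sides, 105 apart, begin; before it two guides 18 thick and 10 high above the deck flare out to 156 apart (inner faces) at fixture x = -123.
- blank: Loose flat maple blank, 115 long x 100 wide x 16 thick, 0.13 kg: straight tail edge at local x = -57.5, straight sides, half-round nose of radius 50 with its tip at local x = +57.5. Origin: underside, on the centre line, midway along the length; +x to the nose, z up. Starts flat on the deck, nose more or less towards the pocket.
- lever (a joint): Angle (rad) of the dark wooden hold-down lever; it turns with friction about an upright pivot and stays where left. 0 = fully back (stop), along the fixture's +x beside the pocket; grows clockwise seen from above; 1.571 = along the fixture's -y, squarely across the pocket; stop at 2.5. Bar 24 wide, 12 thick, reaches 125 mm from the pivot, underside 30.5 above the bench (2.5 above a seated blank).
- pivot (a point): On the lever's upright axis, at fixture x 0, y +88 mm, 30.5 above the bench.
- knob (a point): Round upright wooden grip on the lever, 22 diameter, 110 mm from the pivot, from 42.5 to 74.5 above the bench; this point is on its axis, 58.5 above the bench.
- offcut: Bystander: plain rectangular maple offcut 120 x 60 x 22 on the bench beyond the fixture; origin centre of underside.
- plane: Bystander: small steel bench plane with wooden knob and handle, 150 x 46, about 75 high; origin centre of underside, x along its length.
- mug: Bystander: white mug, 76 diameter, 85 high, handle at its +y; origin centre of underside.

How it is judged:
By the outcome, as a careful person would: the job done as asked, in the order asked, and still so for the second after the job is handed in, with the robot touching nothing.
It also fails if it takes over 72 s, if anything falls off the work surface, if the arm or the gripper's body presses on something with over 40 N, if the wrist force passes 120 N, or if a joint passes its speed limit or range.

ROBOT

A 7-joint arm with a two-finger parallel gripper is mounted at the origin on the work surface. World frame = base frame: x ahead of the robot, y to its left, z up, the work surface at z = 0. Lengths are in m, angles in rad, forces in N, time in s.
With the tool pointing down it reaches from about 0.375 to 0.925 m from the base axis. Payload 3.1 kg.
Tool frame: the origin (TCP) lies midway between the tips of the shut fingers; the grasp point (between the pads) lies 19 mm behind it (ctrl.grip_point_offset is the distance from the TCP to the grasp point, in m); z points along the fingers, y is the line along which they close (so a half turn about z gives the same grasp; the last joint's range is limited). The gripper opens to 85 mm and grips with 20 to 120 N. Pads are 22 mm wide; open, the fingers measure 114 mm over their backs; the gripper's body (76 mm by 85 mm) begins 54 mm behind the grasp point. The pads swing forward as they close: fully open they stand 13 mm farther back than shut.
Start: joints at [1.097, 0.383, 0.044, 1.598, -0.018, 1.161, -0.05], TCP at [0.239, -0.605, 0.231] pointing down, gripper open.
Joint ranges: [-2.61, 2.61], [-0.41, 2.15], [-1.48, 1.57], [0, 2.5], [-1.57, 4.71], [0.05, 1.97], [-2.85, 2.85]. Speed limits (rad/s): [2.79, 2.79, 3.14, 3.14, 3.14, 3.14, 3.14].

INTERFACE

Orientations are given as a unit quaternion [w, x, y, z].
In Python, from bench import ctrl gives the robot as it stands. The module is installed in compiled form; this text tells all that it offers.
- The arm moves only by the tool play_rows, never from a script. Its argument "series" is a list of rows, each an object with "slide": the shift along the tool's x, y, z in units of 25 mm (1.0 is 25 mm), a list of three; "delta_rot": the turn, a rotation vector about the tool's x, y, z in units of 8 degrees (1.0 is 8 degrees), a list of three. In form: [{"slide": [x, y, z], "delta_rot": [ax, ay, az]}, ...]. A call has 1 to 20 rows; each row shifts and turns the commanded pose from where the row before left it, along the tool's axes as they then stand; what a row does not reach is not made up. A row lasts 1/10 s, in which the tool goes at most 50 mm and 8.59 degrees, less where a joint would pass 70% of its speed; a pose out of reach is approached as far as the arm can. A call is refused whole if a number of a shift passes 1 or a number of a turn 1, either way. A call with a gripper value outside its range is refused whole. "gripper" is the opening, from 0 (shut) to 1 (fully open), set as the call begins (left out, the last holds). The fingers move at their own pace and stop on an object; "force" is the grip in N (left out, the last holds). Time passes only in rows, so rows that do not move let the fingers close. It gives the time, the measured TCP pose, the force, the opening and the grip force at its end, in the units of the state.
- ctrl.get_obs(): the state, without advancing time (a new reading comes with each control period).
- ctrl.grab_frame(name): name is "scene" or "top" or "wrist"; returns a dict with "image" (384x512x3 uint8, red, green, blue), "K" (3x3 intrinsics, pixels), "dist" ([k1, k2, p1, p2, k3] as OpenCV has them; the pictures are not rectified), "cam_to_world" (4x4, takes a point from camera to world coordinates); the wrist camera has in their place "hand_eye" (4x4, takes a point from camera to tool coordinates, whose origin is the TCP and whose axes are the flange's). Camera axes: x right, y down, z forward; pixel columns grow to the right and rows downward; lengths in m; the calibration is good to about 2 mm. A picture is of the moment at which its call begins: read the wrist's pose just before it. There is no depth.
- ctrl.finish_job(): hands the job in; it is judged then, once.
The state is a dict: "t": time; "joints": joint angles; "joint_velocities": joint speeds; "joint_efforts": joint torques, N m; "position": TCP position; "orientation": TCP orientation; "wrist_force": force on the tool from outside, world axes, zero at the start; "ft_torque": the same for the moment, N m; "gripper_width": finger opening in m; "grip_force": force on a finger pad.
Only numpy, scipy, OpenCV 4.12 (cv2) and the standard library are available. Lean on these libraries where they do the work, as an engineer would, in place of code of your own. Each camera call takes 0.05 s, during which the arm holds its last target. There are 200 camera calls.

## Working session

There is one attempt and no reset: what is moved stays moved. The work goes in short steps, Python scripts to look and compute and a tool call to move; the robot and the scene stay as the last step left them, time stands still between calls to the robot, and variables do not carry over. Pictures are saved under pics/ and viewed, at most 10 in all, crops included, and the job is handed in when it is done.

Besides the shell and the picture viewer there is one more tool, called as name(argument=value, ...), one argument or row to a line, values as JSON. play_rows: Moves the arm, as the interface text tells. Its arguments: {"type":"object","properties":{"series":{"type":"array"},"gripper":{"type":"number"},"force":{"type":"number"}},"required":["series"]}

```bash
mkdir -p pics
cat > h.py <<'E'
import numpy as np, cv2
from bench import ctrl
from scipy.spatial.transform import Rotation as R
def quat(q): return R.from_quat([q[1],q[2],q[3],q[0]])
def grab(name,fn=None):
    o=ctrl.get_obs(); f=ctrl.grab_frame(name)
    if 'cam_to_world' in f: T=np.array(f['cam_to_world'])
    else:
        W=np.eye(4);W[:3,:3]=quat(o['orientation']).as_matrix();W[:3,3]=o['position'];T=W@np.array(f['hand_eye'])
    f['T']=T
    if fn: cv2.imwrite('pics/'+fn,f['image'][:,:,::-1]); np.savez('pics/'+fn+'.npz',image=f['image'],K=f['K'],dist=f['dist'],T=T)
    return f
def cast(f,uv,z):
    uv=np.array(uv,float).reshape(-1,1,2)
    p=cv2.undistortPoints(uv,np.array(f['K']),np.array(f['dist'])).reshape(-1,2)
    T=f['T']; d=np.c_[p,np.ones(len(p))]@T[:3,:3].T
    return T[:3,3]+d*((z-T[2,3])/d[:,2])[:,None]
def proj(f,P):
    T=np.linalg.inv(f['T']); 
    return cv2.projectPoints(np.array(P,float).reshape(-1,1,3),cv2.Rodrigues(T[:3,:3])[0],T[:3,3],np.array(f['K']),np.array(f['dist']))[0].reshape(-1,2)
E
python3 - <<'E'
from h import *
a=grab('top','top1.png');b=grab('scene','scene1.png')
o=ctrl.get_obs();print(o['position'],o['orientation'],o['wrist_force'],o['gripper_width'],ctrl.grip_point_offset);print(a['T'],a['K'])
E
```

```text
[ 0.23823795 -0.60382779  0.23000693] [-1.16715211e-03  9.82390601e-01  1.86834859e-01 -2.82018456e-04] [0.4513348  0.05841621 0.47020835] 0.08549291472518192 0.0187
[[-0.00468457 -0.99601115  0.08910579  0.55221803]
 [-0.99925818  0.00806867  0.03765628  0.08658602]
 [-0.03822504 -0.08886329 -0.99531008  0.85212513]
 [ 0.          0.          0.          1.        ]] [[409.40261134   0.         250.43980821]
 [  0.         409.40261134 189.11045181]
 [  0.           0.           1.        ]]
```

View pics/top1.png

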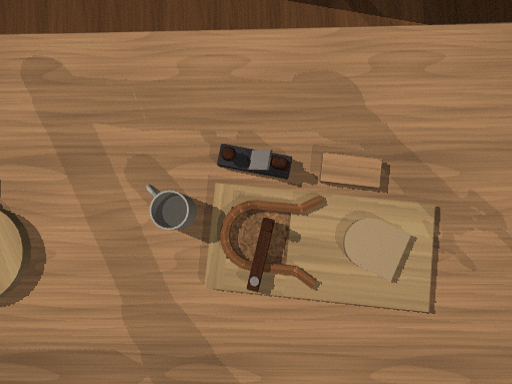

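View pics/scene1.png

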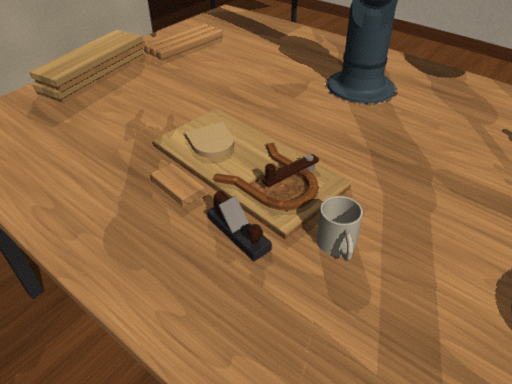

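Top view: the fixture's corners are at about (215,184), (439,206), (433,311) and (206,288). The grey pivot is at (254,282), the knob end near (267,222), the blank at (378,248) with its nose left, and the mug at (172,210). The scene view confirms the dark knob is at the deck-side end of the lever.

Run:
```python
from h import *
f=dict(np.load('pics/top1.png.npz'))
im=f['image'];hsv=cv2.cvtColor(im,cv2.COLOR_RGB2HSV)
for n,(u,v) in dict(deck=(320,240),deck2=(330,290),bench=(320,330),blank=(370,245),rim=(226,235),lever=(262,250),piv=(254,282),floor=(250,225),deck3=(212,275),knob=(267,224)).items(): print(n,hsv[v,u],im[v,u])
crop=im[130:330,140:450]
cv2.imwrite('pics/c1.png',cv2.resize(crop,None,fx=2.5,fy=2.5,interpolation=cv2.INTER_CUBIC)[:,:,::-1])
```

```text
deck [ 16 113 156] [156 124  87]
deck2 [ 17 110 163] [163 133  93]
bench [ 14 121 165] [165 124  87]
blank [ 17  98 167] [167 139 103]
rim [ 15 160 105] [105  71  39]
lever [ 11 169  62] [62 36 21]
piv [ 11  27 132] [132 123 118]
floor [ 13 137 128] [128  90  59]
deck3 [ 17 111 156] [156 127  88]
knob [  9 127  56] [56 36 28]
```

View pics/c1.png

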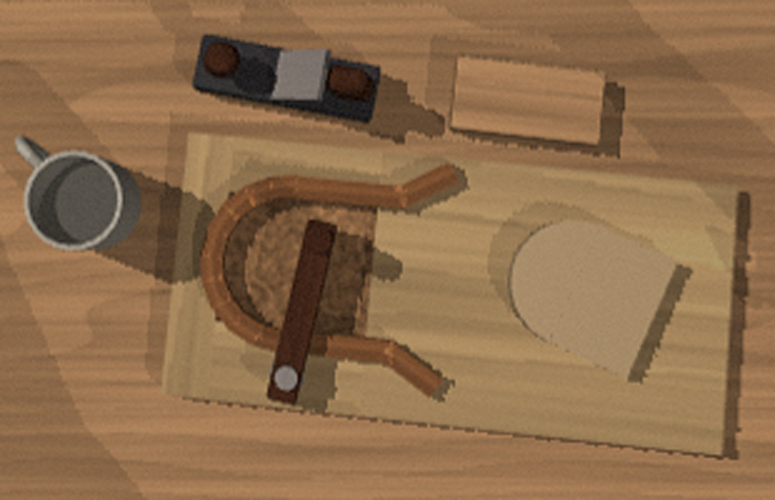

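Crop, mapped to full-image pixels: deck corners (216,183), (436,204), (429,312), (205,288); pivot (254.4,281.2); knob (268,222.8); blank tail corners about (414,236) and (393,281).

Run:
```python
from h import *
f=dict(np.load('pics/top1.png.npz'))
c=lambda *p:np.array(p)/2.5+[140,130]
W=cast(f,c((190,132),(740,185),(722,455),(163,395)),.018)[:,:2]
F=np.array([[100,-98],[-345,-98],[-345,115],[100,115]])/1e3
print(W, [np.linalg.norm(W[i]-W[(i+1)%4]) for i in range(4)])
def fit(F,W):
    a,b=F-F.mean(0),W-W.mean(0); th=np.arctan2((a[:,0]*b[:,1]-a[:,1]*b[:,0]).sum(),(a*b).sum())
    Rm=np.array([[np.cos(th),-np.sin(th)],[np.sin(th),np.cos(th)]]); t=W.mean(0)-Rm@F.mean(0); return th,Rm,t
th,Rm,t=fit(F,W); print('fit',np.degrees(th),t,1e3*((W-t)@Rm-F))
# rim mask check: brown saturated
im=f['image'];hsv=cv2.cvtColor(im,cv2.COLOR_RGB2HSV)
P=cast(f,c((286,378)),.045)[:,:2]; K=cast(f,c((320,232)),.0745)[:,:2]
print('pivot',P,'loc',(P-t)@Rm,'exp',Rm@[0,.088]+t,'knob',K,(K-t)@Rm,np.linalg.norm(P-K))
# blank
B=cast(f,c((686,265),(631,378)),.034)[:,:2]; print('tail',B,(B-t)@Rm,np.linalg.norm(B[0]-B[1]))
m=cv2.inRange(hsv,(14,80,150),(20,107,185)); m[:,:330]=0;m[:,425:]=0;m[:205]=0;m[290:]=0
m=cv2.morphologyEx(m,cv2.MORPH_OPEN,np.ones((5,5)))
cs=max(cv2.findContours(m,0,2)[0],key=cv2.contourArea);print('area',cv2.contourArea(cs))
C=cast(f,cs.reshape(-1,2),.034)[:,:2].astype(np.float32); L=((C-t)@Rm*1e3).astype(np.float32)
print(cv2.minAreaRect(L)); print(L.min(0),L.max(0))
M=cast(f,c((75,202)),.085)[:,:2]; print('mug',M,(M-t)@Rm)
for p in c((200,35),(380,65),(378,122),(196,90)): print('plane',((cast(f,p,.02)[:,:2]-t)@Rm))
```

```text
[[ 0.64049557  0.18895236]
 [ 0.59396981 -0.25330118]
 [ 0.38276314 -0.22980986]
 [ 0.42801367  0.21010372]] [np.float64(0.44469408831784574), np.float64(0.2125090495209235), np.float64(0.44223474408761176), np.float64(0.21353205283333024)]
fit 84.0464891635609 [0.53247058 0.09994391] [[-0.26712088 -0.2102503 ]
 [ 0.03897397  0.19337443]
 [ 1.49692014 -0.30257733]
 [-1.26877323  0.3194532 ]]
pivot [[0.44505328 0.11027529]] loc [[0.00120861 0.08801739]] exp [0.44494522 0.1090714 ] knob [[0.55760072 0.08307359]] [[-0.0141728  -0.02674441]] 0.1157879937837972
tail [[ 0.53088057 -0.20262657]
 [ 0.44393154 -0.15711836]] [[-0.30110345 -0.02980162]
 [-0.26485917  0.06139862]] 0.09813833293381437
area 2662.0
((-223.59124755859375, -5.6029510498046875), (102.70650482177734, 114.1677017211914), 70.73734283447266)
[-290.91003   -57.294243] [-167.47934   58.50077]
mug [[0.58103457 0.26770185]] [[ 0.17189024 -0.03090195]]
plane [[ 0.09978497 -0.17902643]]
plane [[-0.050262   -0.16776885]]
plane [[-0.05288384 -0.12081006]]
plane [[ 0.09823157 -0.1330683 ]]
```

play_rows(
  series=[
    {"slide": [0,0,0],"delta_rot": [0,0,-0.73]},
    {"slide": [0,0,0],"delta_rot": [0,0,-0.73]},
    {"slide": [0,0,0],"delta_rot": [0,0,-0.73]},
    {"slide": [0.97,-0.48,0],"delta_rot": [0,0,0]},
    {"slide": [0.97,-0.48,0.2],"delta_rot": [0,0,0]},
    {"slide": [0.97,-0.48,0.2],"delta_rot": [0,0,0]},
    {"slide": [0.97,-0.48,0.2],"delta_rot": [0,0,0]},
    {"slide": [0.97,-0.48,0.2],"delta_rot": [0,0,0]},
    {"slide": [0.97,-0.48,0.2],"delta_rot": [0,0,0]},
    {"slide": [0.97,-0.48,0.2],"delta_rot": [0,0,0]},
    {"slide": [0.97,-0.48,0.2],"delta_rot": [0,0,0]},
    {"slide": [0.97,-0.48,0.2],"delta_rot": [0,0,0]},
    {"slide": [0.97,-0.48,0.2],"delta_rot": [0,0,0]},
    {"slide": [0.97,-0.48,0.2],"delta_rot": [0,0,0]},
    {"slide": [0.97,-0.48,0.2],"delta_rot": [0,0,0]},
    {"slide": [0.97,-0.48,0.2],"delta_rot": [0,0,0]},
    {"slide": [0.97,-0.48,0.2],"delta_rot": [0,0,0]},
    {"slide": [0.97,-0.48,0.2],"delta_rot": [0,0,0]},
    {"slide": [0.97,-0.48,0.2],"delta_rot": [0,0,0]},
    {"slide": [0.97,-0.48,0.2],"delta_rot": [0,0,0]},
  ],
  gripper=1,
  force=30,
)

```text
t: 2.1
position: [0.43, -0.1853, 0.1507]
orientation: [-0.0, 0.943, 0.334, -0.0]
wrist_force: [0.4, 0.5, -0.4]
gripper_width: 0.0853
grip_force: 0.0
```

play_rows(
  series=[
    {"slide": [0.96,-0.48,0],"delta_rot": [0,0,0]},
    {"slide": [0.96,-0.48,0],"delta_rot": [0,0,0]},
    {"slide": [0.96,-0.48,0],"delta_rot": [0,0,0]},
    {"slide": [0.96,-0.48,0],"delta_rot": [0,0,0]},
    {"slide": [0.96,-0.48,0],"delta_rot": [0,0,0]},
    {"slide": [0.96,-0.48,0],"delta_rot": [0,0,0]},
    {"slide": [0.96,-0.48,0],"delta_rot": [0,0,0]},
    {"slide": [0.96,-0.48,0],"delta_rot": [0,0,0]},
    {"slide": [0.96,-0.48,0],"delta_rot": [0,0,0]},
    {"slide": [0.96,-0.48,0],"delta_rot": [0,0,0]},
    {"slide": [0.96,-0.48,0],"delta_rot": [0,0,0]},
    {"slide": [0,0,0],"delta_rot": [0,0,0]},
  ],
)

```text
t: 3.3
position: [0.5527, 0.0878, 0.1514]
orientation: [-0.002, 0.941, 0.337, 0.001]
wrist_force: [-0.1, 0.3, -0.4]
gripper_width: 0.0854
grip_force: 0.0
```

Run:
```python
from h import *
grab('wrist','w1.png'); print(ctrl.get_obs()['position'])
f=dict(np.load('pics/w1.png.npz')); print(proj(f,[[.5522,.0843,.0745],[.4449,.1091,.045]]))
```

```text
[0.55195525 0.08505456 0.15104597]
[[260.93041731 203.42614169]
 [172.189689   257.38811513]]
```

View pics/w1.png

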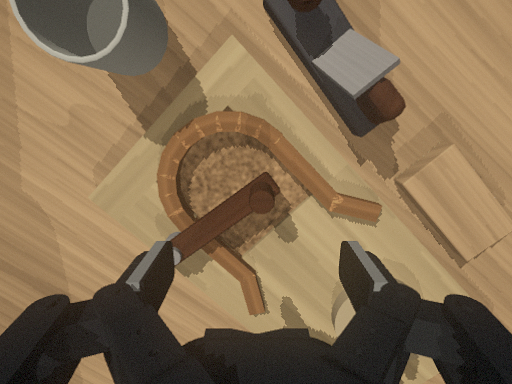

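Wrist view: the knob top is near (262,198), matching the predicted (261,203), and the lever runs to the pivot at (175,250). Now I'll descend and grip.

play_rows(
  series=[
    {"slide": [0,0,0.7],"delta_rot": [0,0,0]},
    {"slide": [0,0,0.7],"delta_rot": [0,0,0]},
    {"slide": [0,0,0.7],"delta_rot": [0,0,0]},
    {"slide": [0,0,0.7],"delta_rot": [0,0,0]},
    {"slide": [0,0,0.7],"delta_rot": [0,0,0]},
    {"slide": [0,0,0.7],"delta_rot": [0,0,0]},
    {"slide": [0,0,0],"delta_rot": [0,0,0]},
  ],
)

```text
t: 4.05
position: [0.5488, 0.0799, 0.0434]
orientation: [-0.0, 0.943, 0.333, -0.004]
wrist_force: [-0.8, -0.4, 0.2]
gripper_width: 0.0852
grip_force: 0.0
```

play_rows(
  series=[
    {"slide": [0,0,0],"delta_rot": [0,0,0]},
    {"slide": [0,0,0],"delta_rot": [0,0,0]},
    {"slide": [0,0,0],"delta_rot": [0,0,0]},
    {"slide": [0,0,0],"delta_rot": [0,0,0]},
    {"slide": [0,0,0],"delta_rot": [0,0,0]},
    {"slide": [0,0,0],"delta_rot": [0,0,0]},
    {"slide": [0,0,0],"delta_rot": [0,0,0]},
  ],
  gripper=0,
  force=25,
)

```text
t: 4.75
position: [0.5526, 0.0824, 0.0471]
orientation: [0.0, 0.942, 0.334, 0.0]
wrist_force: [-1.1, -0.4, 5.6]
gripper_width: 0.0212
grip_force: 26.3
```

play_rows(
  series=[
    {"slide": [0,0,-0.05],"delta_rot": [0,0,0]},
    {"slide": [0.469,-0.413,0],"delta_rot": [0,0,0]},
    {"slide": [0.405,-0.476,0],"delta_rot": [0,0,0]},
    {"slide": [0.334,-0.528,0],"delta_rot": [0,0,0]},
    {"slide": [0.255,-0.571,0],"delta_rot": [0,0,0]},
    {"slide": [0.172,-0.601,0],"delta_rot": [0,0,0]},
    {"slide": [0.086,-0.619,0],"delta_rot": [0,0,0]},
    {"slide": [-0.003,-0.625,0],"delta_rot": [0,0,0]},
    {"slide": [-0.091,-0.618,0],"delta_rot": [0,0,0]},
    {"slide": [-0.179,-0.599,0],"delta_rot": [0,0,0]},
    {"slide": [-0.261,-0.568,0],"delta_rot": [0,0,0]},
    {"slide": [-0.339,-0.525,0],"delta_rot": [0,0,0]},
    {"slide": [-0.41,-0.472,0],"delta_rot": [0,0,0]},
    {"slide": [-0.05,-0.045,0],"delta_rot": [0,0,0]},
    {"slide": [0,0,0],"delta_rot": [0,0,0]},
  ],
)

```text
t: 6.25
position: [0.4575, 0.2186, 0.0483]
orientation: [-0.0, 0.942, 0.334, 0.004]
wrist_force: [7.8, -0.7, -5.5]
gripper_width: 0.0212
grip_force: 26.2
```

play_rows(
  series=[
    {"slide": [-0.07,-0.07,0],"delta_rot": [0,0,0]},
    {"slide": [0,0,0],"delta_rot": [0,0,0]},
  ],
)

```text
t: 6.45
position: [0.4574, 0.2186, 0.0484]
orientation: [-0.0, 0.943, 0.334, 0.006]
wrist_force: [12.7, 1.1, -8.6]
gripper_width: 0.0212
grip_force: 25.8
```

play_rows(
  series=[
    {"slide": [0,0,0],"delta_rot": [0,0,0]},
    {"slide": [0,0,0],"delta_rot": [0,0,0]},
    {"slide": [0,0,0],"delta_rot": [0,0,0]},
    {"slide": [0,0,-0.9],"delta_rot": [0,0,0]},
    {"slide": [0,0,-0.9],"delta_rot": [0,0,0]},
    {"slide": [0,0,-0.9],"delta_rot": [0,0,0]},
    {"slide": [0,0,-0.9],"delta_rot": [0,0,0]},
    {"slide": [0,0,0],"delta_rot": [0,0,-0.765]},
    {"slide": [0,0,0],"delta_rot": [0,0,-0.765]},
    {"slide": [0,0,0],"delta_rot": [0,0,-0.765]},
    {"slide": [0,0,0],"delta_rot": [0,0,-0.765]},
    {"slide": [0,0,0],"delta_rot": [0,0,0]},
  ],
  gripper=0.7,
)

```text
t: 7.65
position: [0.4507, 0.218, 0.137]
orientation: [-0.0, 0.85, 0.527, -0.001]
wrist_force: [0.1, 0.8, -0.7]
gripper_width: 0.0596
grip_force: 0.0
```

play_rows(
  series=[
    {"slide": [-0.92,0.51,0],"delta_rot": [0,0,0]},
    {"slide": [-0.92,0.51,0],"delta_rot": [0,0,0]},
    {"slide": [-0.92,0.51,0],"delta_rot": [0,0,0]},
    {"slide": [-0.92,0.51,0],"delta_rot": [0,0,0]},
    {"slide": [-0.92,0.51,0],"delta_rot": [0,0,0]},
    {"slide": [-0.92,0.51,0],"delta_rot": [0,0,0]},
    {"slide": [-0.92,0.51,0],"delta_rot": [0,0,0]},
    {"slide": [-0.92,0.51,0],"delta_rot": [0,0,0]},
    {"slide": [-0.92,0.51,0],"delta_rot": [0,0,0]},
    {"slide": [-0.92,0.51,0],"delta_rot": [0,0,0]},
    {"slide": [-0.92,0.51,0],"delta_rot": [0,0,0]},
    {"slide": [-0.92,0.51,0],"delta_rot": [0,0,0]},
    {"slide": [-0.92,0.51,0],"delta_rot": [0,0,0]},
    {"slide": [-0.92,0.51,0],"delta_rot": [0,0,0]},
    {"slide": [-0.92,0.51,0],"delta_rot": [0,0,0]},
    {"slide": [-0.92,0.51,0],"delta_rot": [0,0,0]},
    {"slide": [0,0,0],"delta_rot": [0,0,0]},
    {"slide": [0,0,0],"delta_rot": [0,0,0]},
  ],
  gripper=0.5,
)

```text
t: 9.45
position: [0.4702, -0.202, 0.1371]
orientation: [-0.001, 0.851, 0.525, -0.0]
wrist_force: [-0.7, -0.2, -0.1]
gripper_width: 0.0427
grip_force: 0.0
```

Run:
```python
from h import *
f=grab('wrist','w2.png'); o=ctrl.get_obs();print(o['position'],o['orientation'],o['gripper_width'])
print(proj(f,[[.4887+.05*.895,-.178-.05*.446,.034],[.4887-.05*.895,-.178+.05*.446,.034]]))
```

```text
[ 0.47037784 -0.20101135  0.1371468 ] [-8.53760034e-04  8.50374845e-01  5.26176668e-01 -8.49388803e-05] 0.0430486150324164
[[321.076713   158.96057855]
 [207.41050846 159.17462829]]
```

View pics/w2.png

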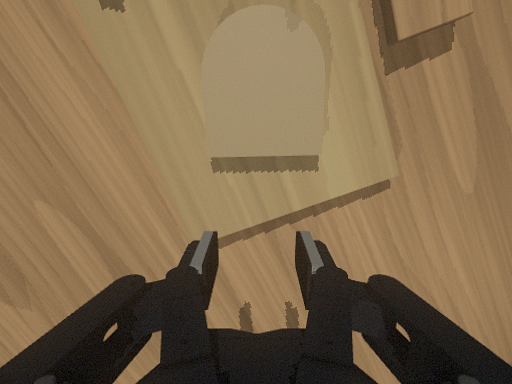

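Wrist view: the tail's top edge runs from (210,157) to (319,155), close to the predicted (207,159) and (321,159). The nose tip is at (264,5).

Run:
```python
from h import *
f=dict(np.load('pics/w2.png.npz'))
P=cast(f,[(210,157.5),(319.5,155),(264,5),(203,80),(327,75)],.034)[:,:2];print(P)
e=P[1]-P[0];print('width',np.linalg.norm(e),'yaw',np.degrees(np.arctan2(e[0],-e[1]))); m=(P[0]+P[1])/2;d=P[2]-m
print('mid',m,'len',np.linalg.norm(d),'yaw',np.degrees(np.arctan2(d[1],d[0])), 'w',np.linalg.norm(P[3]-P[4]),'ctr',P[3:].mean(0))
t=np.array([.5325,.0999]);a=np.radians(84.05);Rm=np.array([[np.cos(a),-np.sin(a)],[np.sin(a),np.cos(a)]])
print((P-t)@Rm)
p=np.array([.4704,-.2010]);ph=2*np.arctan2(.5262,.8504);x=np.array([np.cos(ph),np.sin(ph)]);y=np.array([np.sin(ph),-np.cos(ph)])
print(np.degrees(ph),[(q@x,q@y) for q in (P-p)*1000/25])
```

```text
[[ 0.44671812 -0.1554215 ]
 [ 0.53357395 -0.19644311]
 [ 0.54016699 -0.07265648]
 [ 0.47281491 -0.09762334]
 [ 0.56410754 -0.13920804]]
width 0.09605575676211556 yaw 64.7188514401548
mid [ 0.49014604 -0.17593231] len 0.1147518750542708 yaw 64.1570869850195 w 0.10031764984297262 ctr [ 0.51846123 -0.11841569]
[[-0.26283822  0.05885299]
 [-0.29463531 -0.03178726]
 [-0.1708321  -0.02551298]
 [-0.20264622  0.03888817]
 [-0.23454345 -0.05622333]]
63.49576255890029 [(np.float64(1.2087954988282665), np.float64(-1.6613195586203269)), (np.float64(1.2908090827134513), np.float64(2.1800353095852443)), (np.float64(5.839571541279001), np.float64(0.20637908120120416)), (np.float64(3.7435839686420813), np.float64(-1.7588868612288744)), (np.float64(3.8846402485930445), np.float64(2.251339132142823))]
```

play_rows(
  series=[
    {"slide": [0,0.23,0.5],"delta_rot": [0,0,-0.09]},
    {"slide": [0,0,0.9],"delta_rot": [0,0,0]},
    {"slide": [0,0,0.9],"delta_rot": [0,0,0]},
    {"slide": [0,0,0.9],"delta_rot": [0,0,0]},
    {"slide": [0,0,0.8],"delta_rot": [0,0,0]},
    {"slide": [0,0,0.5],"delta_rot": [0,0,0]},
    {"slide": [0,0,0.2],"delta_rot": [0,0,0]},
    {"slide": [0,0,0],"delta_rot": [0,0,0]},
    {"slide": [0,0,0],"delta_rot": [0,0,0]},
  ],
)

```text
t: 10.4
position: [0.4768, -0.2049, 0.0206]
orientation: [0.001, 0.847, 0.532, 0.0]
wrist_force: [0.8, -0.3, 0.9]
gripper_width: 0.0426
grip_force: 0.0
```

play_rows(
  series=[
    {"slide": [0.3,0,0],"delta_rot": [0,0,0]},
    {"slide": [0.3,0,0],"delta_rot": [0,0,0]},
    {"slide": [0.3,0,0],"delta_rot": [0,0,0]},
    {"slide": [0.3,0,0],"delta_rot": [0,0,0]},
    {"slide": [0.324,0,0],"delta_rot": [0,0,-0.248]},
    {"slide": [0.324,0,0],"delta_rot": [0,0,-0.248]},
    {"slide": [0.324,0,0],"delta_rot": [0,0,-0.248]},
    {"slide": [0.324,0,0],"delta_rot": [0,0,-0.248]},
    {"slide": [0.324,0,0],"delta_rot": [0,0,-0.248]},
    {"slide": [0.324,0,0],"delta_rot": [0,0,-0.248]},
    {"slide": [0,0,0],"delta_rot": [0,0,0]},
  ],
)

```text
t: 11.5
position: [0.5065, -0.1301, 0.0199]
orientation: [-0.001, 0.786, 0.618, 0.001]
wrist_force: [0.3, -0.2, 0.6]
gripper_width: 0.0426
grip_force: 0.0
```

Run:
```python
from h import *
f=grab('wrist','w3.png'); g=grab('top','top3.png'); o=ctrl.get_obs();print(o['position'],o['orientation'],o['wrist_force'])
t=np.array([.5325,.0999]);a=np.radians(84.05);Rm=np.array([[np.cos(a),-np.sin(a)],[np.sin(a),np.cos(a)]])
print((np.array(o['position'][:2])-t)@Rm)
c=g['image'][130:330,140:450]
c=cv2.resize(c,(595,384),interpolation=cv2.INTER_CUBIC)
w=cv2.resize(f['image'][:, 100:420],(200,240))
cv2.imwrite('pics/c3.png',np.hstack([c,np.vstack([w,np.zeros((144,200,3),np.uint8)])])[:,:,::-1])
```

```text
[ 0.50580473 -0.13145828  0.01970219] [-6.55885075e-04  7.86790411e-01  6.17219907e-01 -7.30729145e-05] [-0.02611603 -0.05187848  0.78427464]
[-0.23287914  0.00256873]
```

View pics/c3.png

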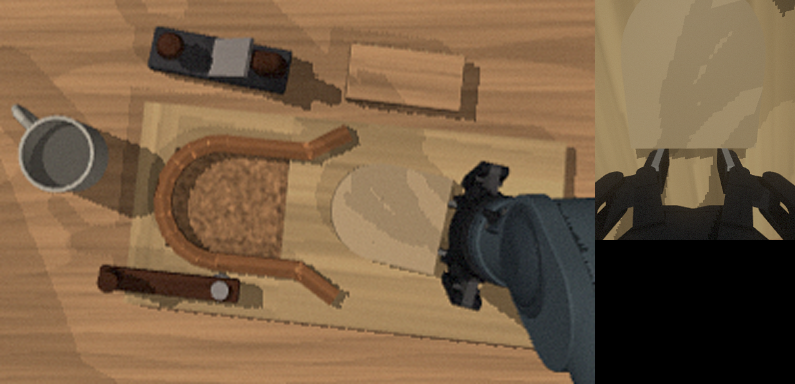

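The lever now lies fully back along the fixture's side. The blank is flush against the fingers, with its tail corners in the wrist view at about (166,240) and (359,240), turned about 8° from the fixture.

```bash
cat >> h.py <<'E'
t0=np.array([.5325,.0999]);a0=np.radians(84.05);R0=np.array([[np.cos(a0),-np.sin(a0)],[np.sin(a0),np.cos(a0)]])
def loc(p): return (np.asarray(p)[...,:2]-t0)@R0
E
python3 - <<'E'
from h import *
f=dict(np.load('pics/w3.png.npz'))
P=loc(cast(f,[(165.6,240),(359,240)],.034))*1e3; print(P,np.linalg.norm(P[0]-P[1]))
# edges of blank along rows in wrist image
g=cv2.cvtColor(f['image'],cv2.COLOR_RGB2GRAY).astype(float)
hsv=cv2.cvtColor(f['image'],cv2.COLOR_RGB2HSV)
for v in (140,170,200,225):
    row=cv2.GaussianBlur(hsv[v-2:v+3,:,1].astype(float),(5,5),0).mean(0); d=np.gradient(row)
    l=110+np.argmin(d[110:220]); r=330+np.argmax(d[330:420]); q=loc(cast(f,[(l,v),(r,v)],.034))*1e3
    print(v,l,r,q.round(1).tolist(),np.linalg.norm(q[0]-q[1]).round(1))
g=dict(np.load('pics/top3.png.npz')); c=lambda *p:np.array(p)*[310/595,200/384]+[140,130]
print(loc(cast(g,c((331,208),(385,163),(436,277),(452,182)),.034))*1e3)
E
```

```text
[[-214.74003208   46.56979533]
 [-227.66021157  -49.76380269]] 97.19615808219314
140 146 368 [[-164.8, 44.1], [-178.2, -55.2]] 100.1
170 149 364 [[-178.5, 46.1], [-191.8, -53.1]] 100.1
200 153 361 [[-193.2, 47.8], [-206.5, -51.3]] 100.0
225 156 358 [[-206.1, 49.4], [-219.4, -49.5]] 99.8
[[-104.43896353   -5.25925891]
 [-155.58509212  -56.72385215]
 [-215.74930784   53.31728831]
 [-224.85536207  -44.04367553]]
```

play_rows(
  series=[
    {"slide": [0.324,0,0],"delta_rot": [0,0,-0.242]},
    {"slide": [0.324,0,0],"delta_rot": [0,0,-0.242]},
    {"slide": [0.324,0,0],"delta_rot": [0,0,-0.242]},
    {"slide": [0.324,0,0],"delta_rot": [0,0,-0.242]},
    {"slide": [0.3,0,0],"delta_rot": [0,0,0]},
    {"slide": [0.3,0,0],"delta_rot": [0,0,0]},
    {"slide": [0.3,0,0],"delta_rot": [0,0,0]},
    {"slide": [0.3,0,0],"delta_rot": [0,0,0]},
    {"slide": [0,0,0],"delta_rot": [0,0,0]},
    {"slide": [0,0,0],"delta_rot": [0,0,0]},
  ],
)

```text
t: 12.6
position: [0.5157, -0.0704, 0.0201]
orientation: [0.0, 0.743, 0.669, 0.0]
wrist_force: [0.4, -0.2, 0.1]
gripper_width: 0.0428
grip_force: 0.0
```

```bash
cat > m.py <<'E'
from h import *
import sys
f=grab('wrist',sys.argv[1]); o=ctrl.get_obs(); print(loc(o['position'])*1e3,o['position'][2],2*np.degrees(np.arctan2(o['orientation'][2],o['orientation'][1]))-84.05,o['wrist_force'])
hsv=cv2.cvtColor(f['image'],cv2.COLOR_RGB2HSV)
for v in (100,140,170,200,225):
    row=cv2.GaussianBlur(hsv[v-2:v+3,:,1].astype(float),(5,5),0).mean(0); d=np.gradient(row)
    l=110+np.argmin(d[110:220]); r=330+np.argmax(d[330:420]); q=loc(cast(f,[(l,v),(r,v)],.034))*1e3
    print(v,l,r,q.mean(0).round(1),np.linalg.norm(q[0]-q[1]).round(1))
E
python3 m.py w4.png
```

```text
[-171.64195388   -0.88110721] 0.020052225082033276 -0.1475650616278017 [-0.42178295 -0.23070815 -0.39476037]
100 131 385 [-93.5  -1.1] 109.9
140 113 403 [-110.6   -1.1] 130.7
170 151 366 [-124.4   -1.3] 100.2
200 154 362 [-139.2   -1.1] 100.1
225 157 360 [-152.3   -1.4] 100.4
```

play_rows(
  series=[
    {"slide": [0.3,-0.01,0],"delta_rot": [0,0,0]},
    {"slide": [0.3,-0.01,0],"delta_rot": [0,0,0]},
    {"slide": [0.3,-0.01,0],"delta_rot": [0,0,0]},
    {"slide": [0.3,-0.01,0],"delta_rot": [0,0,0]},
    {"slide": [0.3,0,0],"delta_rot": [0,0,0]},
    {"slide": [0.3,0,0],"delta_rot": [0,0,0]},
    {"slide": [0.3,0,0],"delta_rot": [0,0,0]},
    {"slide": [0.3,0,0],"delta_rot": [0,0,0]},
    {"slide": [0.3,0,0],"delta_rot": [0,0,0]},
    {"slide": [0.3,0,0],"delta_rot": [0,0,0]},
    {"slide": [0.3,0,0],"delta_rot": [0,0,0]},
    {"slide": [0.3,0,0],"delta_rot": [0,0,0]},
    {"slide": [0.3,0,0],"delta_rot": [0,0,0]},
    {"slide": [0,0,0],"delta_rot": [0,0,0]},
    {"slide": [0,0,0],"delta_rot": [0,0,0]},
  ],
)

```text
t: 14.15
position: [0.5249, 0.0268, 0.02]
orientation: [-0.0, 0.743, 0.669, 0.0]
wrist_force: [-0.1, -0.4, 0.7]
gripper_width: 0.0426
grip_force: 0.0
```

```bash
python3 m.py w5.png
```

```text
[-7.40221507e+01 -7.11627291e-02] 0.019999833844585053 -0.1394164855778115 [ 0.14078222  0.53306516 -0.2750003 ]
100 145 371 [ 4.2 -0.2] 97.8
140 149 368 [-13.   -0.4] 98.8
170 152 365 [-26.8  -0.5] 99.2
200 155 362 [-41.5  -0.5] 99.6
225 157 359 [-54.6  -0.2] 99.9
```

View pics/w5.png

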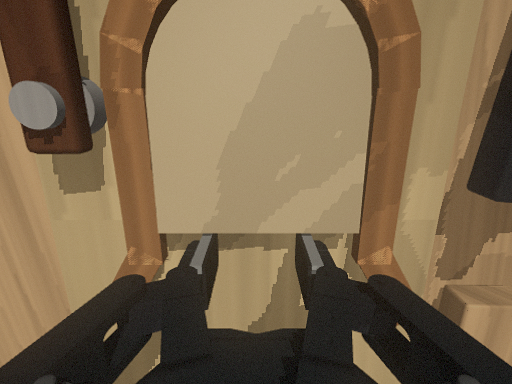

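The blank is in the pocket, centred and square. Its far end reads narrower, so the nose is down while the tail (edge at row 233) is still on the step. I'll push a few more mm.

play_rows(
  series=[
    {"slide": [0.1,0,0],"delta_rot": [0,0,0]},
    {"slide": [0.1,0,0],"delta_rot": [0,0,0]},
    {"slide": [0,0,0],"delta_rot": [0,0,0]},
    {"slide": [0,0,0],"delta_rot": [0,0,0]},
  ],
)

```text
t: 14.6
position: [0.5255, 0.0312, 0.0201]
orientation: [0.0, 0.744, 0.668, 0.0]
wrist_force: [0.0, 0.6, -0.5]
gripper_width: 0.0424
grip_force: 0.0
```

```bash
python3 m.py w6.png
```

```text
[-69.07714784  -0.13660178] 0.020078209302667606 -0.15176833598773953 [-0.0197332   0.35295272  0.17165282]
100 148 368 [ 8.6 -0.4] 95.2
140 151 364 [-8.5 -0.2] 96.1
170 155 361 [-22.3  -0.4] 96.0
200 158 357 [-37.1  -0.1] 95.8
225 161 355 [-50.2  -0.4] 96.0
```

Widths are now uniform, which puts the blank about 6 mm lower: it has dropped in flat. Next I'll back off and go to the knob.

play_rows(
  series=[
    {"slide": [-0.4,0,0],"delta_rot": [0,0,0]},
    {"slide": [0,0,-0.94],"delta_rot": [0,0,0]},
    {"slide": [0,0,-0.94],"delta_rot": [0,0,0]},
    {"slide": [0,0,-0.94],"delta_rot": [0,0,0]},
    {"slide": [0,0,-0.94],"delta_rot": [0,0,0]},
    {"slide": [0,0,-0.94],"delta_rot": [0,0,0]},
    {"slide": [0,0,0],"delta_rot": [0,0,0.935]},
    {"slide": [0,0,0],"delta_rot": [0,0,0.935]},
    {"slide": [0,0,0],"delta_rot": [0,0,0.935]},
    {"slide": [0,0,0],"delta_rot": [0,0,0.935]},
    {"slide": [0,0,0],"delta_rot": [0,0,0.935]},
    {"slide": [0,0,0],"delta_rot": [0,0,0.935]},
    {"slide": [0,0,0],"delta_rot": [0,0,0]},
    {"slide": [0,0,0],"delta_rot": [0,0,0]},
  ],
)

```text
t: 16.05
position: [0.5242, 0.0206, 0.1375]
orientation: [0.0, 0.942, 0.335, -0.0]
wrist_force: [-0.1, -1.0, -0.5]
gripper_width: 0.0427
grip_force: 0.0
```

Run:
```python
from h import *
g=grab('top','top7.png'); o=ctrl.get_obs(); print(o['position'],o['orientation'])
ph=2*np.arctan2(o['orientation'][2],o['orientation'][1]);d=np.array([.4572,.2186])-o['position'][:2]
print(np.degrees(ph),d@[np.cos(ph),np.sin(ph)]/.025,d@[np.sin(ph),-np.cos(ph)]/.025)
```

```text
[0.52424043 0.0207209  0.13748534] [ 4.67832614e-05  9.42273868e-01  3.34843166e-01 -9.68029629e-05]
39.12600267321851 2.9143977486337573 -7.83244376478559
```

play_rows(
  series=[
    {"slide": [0.364,-0.979,0],"delta_rot": [0,0,0]},
    {"slide": [0.364,-0.979,0],"delta_rot": [0,0,0]},
    {"slide": [0.364,-0.979,0],"delta_rot": [0,0,0]},
    {"slide": [0.364,-0.979,0],"delta_rot": [0,0,0]},
    {"slide": [0.364,-0.979,0],"delta_rot": [0,0,0]},
    {"slide": [0.364,-0.979,0],"delta_rot": [0,0,0]},
    {"slide": [0.364,-0.979,0],"delta_rot": [0,0,0]},
    {"slide": [0.364,-0.979,0],"delta_rot": [0,0,0]},
    {"slide": [0,0,0],"delta_rot": [0,0,0]},
    {"slide": [0,0,0.9],"delta_rot": [0,0,0]},
    {"slide": [0,0,0.9],"delta_rot": [0,0,0]},
    {"slide": [0,0,0.9],"delta_rot": [0,0,0]},
    {"slide": [0,0,0.86],"delta_rot": [0,0,0]},
    {"slide": [0,0,0],"delta_rot": [0,0,0]},
    {"slide": [0,0,0],"delta_rot": [0,0,0]},
  ],
  gripper=0.9,
)

```text
t: 17.6
position: [0.4578, 0.2184, 0.0485]
orientation: [0.0, 0.943, 0.334, -0.0]
wrist_force: [0.7, -0.2, 0.3]
gripper_width: 0.0769
grip_force: 0.0
```

play_rows(
  series=[
    {"slide": [0,0,0],"delta_rot": [0,0,0]},
    {"slide": [0,0,0],"delta_rot": [0,0,0]},
    {"slide": [0,0,0],"delta_rot": [0,0,0]},
    {"slide": [0,0,0],"delta_rot": [0,0,0]},
    {"slide": [0,0,0],"delta_rot": [0,0,0]},
    {"slide": [0,0,0],"delta_rot": [0,0,0]},
    {"slide": [0,0,0],"delta_rot": [0,0,0]},
  ],
  gripper=0,
  force=25,
)

```text
t: 18.3
position: [0.4584, 0.2192, 0.0493]
orientation: [0.0, 0.943, 0.334, 0.001]
wrist_force: [-0.0, -1.0, 6.1]
gripper_width: 0.0212
grip_force: 24.9
```

play_rows(
  series=[
    {"slide": [0,0,-0.05],"delta_rot": [0,0,0]},
    {"slide": [0.379,0.433,0],"delta_rot": [0,0,0]},
    {"slide": [0.319,0.479,0],"delta_rot": [0,0,0]},
    {"slide": [0.254,0.516,0],"delta_rot": [0,0,0]},
    {"slide": [0.185,0.545,0],"delta_rot": [0,0,0]},
    {"slide": [0.112,0.565,0],"delta_rot": [0,0,0]},
    {"slide": [0.037,0.574,0],"delta_rot": [0,0,0]},
    {"slide": [-0.038,0.574,0],"delta_rot": [0,0,0]},
    {"slide": [-0.113,0.564,0],"delta_rot": [0,0,0]},
    {"slide": [-0.185,0.545,0],"delta_rot": [0,0,0]},
    {"slide": [-0.255,0.516,0],"delta_rot": [0,0,0]},
    {"slide": [-0.32,0.478,0],"delta_rot": [0,0,0]},
    {"slide": [-0.38,0.432,0],"delta_rot": [0,0,0]},
    {"slide": [0,0,0],"delta_rot": [0,0,0]},
    {"slide": [0,0,0],"delta_rot": [0,0,0]},
    {"slide": [0,0,0],"delta_rot": [0,0,0]},
  ],
)

```text
t: 19.9
position: [0.5559, 0.0968, 0.0498]
orientation: [0.001, 0.943, 0.334, 0.0]
wrist_force: [1.8, 0.1, -0.2]
gripper_width: 0.0211
grip_force: 25.4
```

Run:
```python
from h import *
o=ctrl.get_obs(); print(o['position'],o['orientation'],loc(o['position'])*1e3,o['wrist_force'])
```

```text
[0.55591753 0.0968194  0.04982013] [1.01732213e-03 9.42540815e-01 3.34089465e-01 7.98813419e-05] [ -0.63652854 -23.61070508] [ 1.81611226  0.11271751 -0.20124554]
```

play_rows(
  series=[
    {"slide": [0,0,0],"delta_rot": [0,0,0]},
    {"slide": [0,0,0],"delta_rot": [0,0,0]},
    {"slide": [0,0,0],"delta_rot": [0,0,0]},
    {"slide": [0,0,0],"delta_rot": [0,0,0]},
    {"slide": [0,0,-0.8],"delta_rot": [0,0,0]},
    {"slide": [0,0,-0.8],"delta_rot": [0,0,0]},
    {"slide": [0,0,-0.8],"delta_rot": [0,0,0]},
    {"slide": [0,0,-0.8],"delta_rot": [0,0,0]},
    {"slide": [0,0,-0.8],"delta_rot": [0,0,0]},
    {"slide": [-0.9,0.9,-0.5],"delta_rot": [0,0,0]},
    {"slide": [-0.9,0.9,-0.5],"delta_rot": [0,0,0]},
    {"slide": [-0.9,0.9,0],"delta_rot": [0,0,0]},
    {"slide": [-0.9,0.9,0],"delta_rot": [0,0,0]},
    {"slide": [-0.9,0.9,0],"delta_rot": [0,0,0]},
    {"slide": [-0.9,0.9,0],"delta_rot": [0,0,0]},
    {"slide": [-0.9,0.9,0],"delta_rot": [0,0,0]},
    {"slide": [-0.9,0.9,0],"delta_rot": [0,0,0]},
    {"slide": [0,0,0],"delta_rot": [0,0,0]},
    {"slide": [0,0,0],"delta_rot": [0,0,0]},
  ],
  gripper=0.7,
)

```text
t: 21.8
position: [0.5285, -0.1555, 0.1746]
orientation: [-0.0, 0.943, 0.333, -0.0]
wrist_force: [0.0, 0.3, -0.5]
gripper_width: 0.0597
grip_force: 0.0
```

Run:
```python
from h import *
g=grab('top','top9.png'); o=ctrl.get_obs(); print(o['position'])
hsv=cv2.cvtColor(g['image'],cv2.COLOR_RGB2HSV)
m=cv2.inRange(hsv,(0,60,20),(14,255,85)); m[:205]=0;m[300:]=0;m[:,:225]=0;m[:,290:]=0
m=cv2.morphologyEx(m,cv2.MORPH_OPEN,np.ones((3,3)))
cs=max(cv2.findContours(m,0,1)[0],key=cv2.contourArea); L=(loc(cast(g,cs.reshape(-1,2),.0425))*1e3).astype(np.float32)
print(cv2.minAreaRect(L), cv2.fitLine(L,2,0,.01,.01).ravel())
c=cv2.resize(g['image'][130:330,140:450],(775,500),interpolation=cv2.INTER_CUBIC)
cv2.imwrite('pics/c9.png',c[:,:,::-1])
```

```text
[ 0.5289164  -0.15394085  0.17467659]
((-5.014863967895508, 21.320083618164062), (37.794368743896484, 116.22730255126953), 0.42614465951919556) [ 0.0442597  -0.99902004 -0.83671665 25.526266  ]
```

View pics/c9.png

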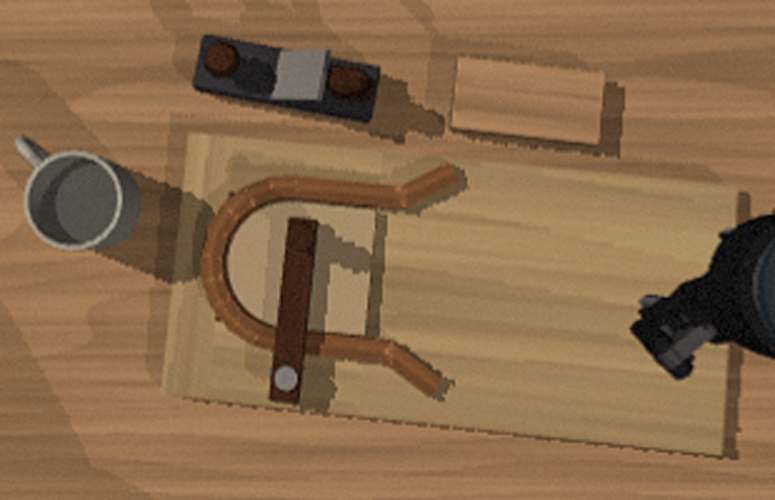

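The top view shows the blank in the pocket and the lever across it, with the mug, plane and offcut unmoved. The lever's axis runs from (284,400) to (302,220) in the crop. I'll check the angle.

Run:
```python
from h import *
g=dict(np.load('pics/top9.png.npz')); c=lambda *p:np.array(p)/2.5+[140,130]
im=g['image'].astype(float).sum(2)
# sub-pixel left/right bar edges per row, in clear rows
pts=[]
for v in range(222,274,2):
    s=cv2.resize(im[v-1:v+2].mean(0)[None,:],None,fx=8,fy=1,interpolation=cv2.INTER_CUBIC)[0]
    u=254+ (261-254)*0+ (284.5+(400-(v-130)*2.5)*.1)/2.5-114+0  # expected axis
    d=np.gradient(s); i=int(u*8)
    l=(i-70+np.argmin(d[i-70:i]))/8-.44; r=(i+10+np.argmax(d[i+10:i+70]))/8-.44
    L=loc(cast(g,[(l,v),(r,v)],.0425))*1e3; pts.append([*L[0],*L[1]])
P=np.array(pts)
for k in (0,2): 
    q=P[:,k:k+2].astype(np.float32); a=cv2.fitLine(q,cv2.DIST_HUBER,0,.01,.01).ravel(); print(a,np.degrees(np.arctan(a[0]/a[1])))
print(P[::5].round(1))
L=loc(cast(g,c((286,378)),.045))*1e3;print('pivot',L)
print('tail',loc(cast(g,c((378,214),(366,335)),.028))*1e3)
```

```text
[1.27668055e-02 9.99918520e-01 1.31980724e+01 1.45800514e+01] 0.7315039
[ 8.4629999e-03  9.9996418e-01 -1.0878481e+01  2.0826204e+01] 0.48489997
[[ 12.5 -25.9 -11.  -28.2]
 [ 12.8  -6.1 -11.2  -8.5]
 [ 13.   13.5 -11.1  11.1]
 [ 13.3  33.1 -10.8  30.6]
 [ 14.3  52.6 -10.9  50. ]
 [ 14.1  72.  -10.9  69.4]]
pivot [[ 1.25462598 88.05112769]]
tail [[-59.13779508 -45.9470089 ]
 [-58.31183903  50.36404349]]
```

Lever is square to within about 0.6°, and the blank's tail sits at x ≈ -58.5, past the step at -60. Handing in.

```bash
python3 -c "
from bench import ctrl
print(ctrl.finish_job())"
```

```text
the job is handed in; nothing more can be done
None
```

The job is handed in: the lever was swung fully back, the blank pushed into the pocket until it dropped in flat, and the lever turned across it (within about 0.6° of square) and released; the offcut, plane and mug were not moved.

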